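# Seat the bearing race and hold the inspection mirror on it

## Task

Slide the plain thick-walled steel bearing race over the upright gauge post until it sits flat on the post's shoulder, and let go of it. Then swing the sprung inspection mirror by its upright handle pin until the inspection camera, looking into the mirror, sees the middle of the race, and finish while still holding the mirror steady at that angle (it springs back if let go). Leave the bronze bushing and the thrust washer where they lie.

Things in the scene. Friction and masses are not known exactly. Their poses are not given: they have to be found in the camera images.
- race: The bearing outer race: a plain bright steel ring, outer diameter 54 mm, bore 34 mm, 20 mm tall, about 0.2 kg, lying flat and loose on the left of the bench. Origin: centre of its underside; z is the ring's axis.
- bushing: Bystander: a bronze bushing, narrower and taller than the race (outer diameter 40 mm, bore 24 mm, 40 mm tall), standing loose near it. Origin: centre of its underside. Do not disturb.
- washer: Bystander: a flat red plastic thrust washer (outer diameter 60 mm, bore 36 mm, 5 mm thick) lying loose near it. Origin: centre of its underside. Do not disturb.
- seat (a point): Centre of the shoulder of the fixed steel gauge post, 45 mm above the bench, where the race's underside must rest. From the bench up: foot disc 80 mm across, 12 mm high; collar 46 mm across up to the shoulder; shaft 30 mm across up to 76 mm (2 mm clearance all round in the race); tapered top ending at 80 mm. z is up.
- mirror_pivot (a point): Point on the mirror's vertical hinge axis, in its face, 55 mm above the bench (height of the line of sight). The axis stands on a 64 mm round foot; a flat bar on the bench joins it to the camera's foot. The mirror is an upright plate 66 mm wide, 30 to 86 mm above the bench, facing roughly the robot's side.
- lens (a point): Centre of the front glass of the inspection camera, a small black box (56 x 36 x 36 mm) with a short lens tube on its own foot, 73 mm high in all. The lens is 155 mm from mirror_pivot, 55 mm above the bench, and looks straight at mirror_pivot. Fixed.
- handle (a point): Grip point of the mirror's handle, 127 mm above the bench, on an upright round steel pin 14 mm thick, free from 94 to 145 mm above the bench. It stands on a flat arm (12 mm wide) that points out from the mirror's top straight along the way the mirror faces. The pin is 80 mm from the hinge axis and swings round it in a level circle.
- mirror (a joint): Mirror angle q about its hinge, 0 to 1.2 rad, growing counter-clockwise from above. The mirror faces 0.698 + q rad counter-clockwise of the direction mirror_pivot to lens; to show the race it must face half-way between lens and race (q 0.45 to 0.8). A spring always pulls it back to its stop at 0: 1.6 N at the pin at rest, 4 N at 0.8 rad.
- sightline (a point): The camera's line of sight after the mirror: origin at mirror_pivot, x along the reflected line of sight, y square to it, both level. It lies 1.396 + 2q rad counter-clockwise, from above, of the direction mirror_pivot to lens. A small flat steel needle, geared to the hinge, 100 mm above the bench and reaching 48 mm from the axis, points the same way (not a handle).
Things that resemble listed ones, but are neither listed nor needed, are in the scene too. Leave any blue look-alike of the race alone. Leave any purple look-alike of the part that bears seat alone.

How it is judged:
On the way, in this order (a step that is already met when the one before it is completed fails the run):
1. the race sits flat on the shoulder of the post and has been let go (horizontal distance between race and seat below 0.004 m and z of race in the frame of seat between -0.003 and 0.003 m and angle between race's own z axis and vertical below 0.05 rad and contact force between the fingers and race below 0.1 N), for 0.2 s.
2. the mirror is held so that the camera sees the middle of the race in it (y of race in the frame of sightline between -0.016 and 0.016 m and x of race in the frame of sightline above 0.05 m and contact force between the fingers and mirror above 0.5 N and velocity of joint mirror between -0.05 and 0.05 rad/s), for 0.3 s.
At the end, for the whole second after the job is handed in: The race rests on the post's shoulder (underside within 3 mm, centred within 4 mm, tilt under 0.05 rad), untouched by the fingers; the fingers hold the mirror (over 0.5 N) still (under 0.05 rad/s) with the reflected line of sight passing within 16 mm of the race's axis (all of step 1 and all of step 2); the arm keeps its last pose, push and grip.
It fails at once if the bushing or the washer is shifted more than 20 mm (distance of any of bushing, washer from where it was at the start of the episode above 0.02 m).
It also fails if it takes over 56 s, if anything falls off the work surface, if the arm or the gripper's body presses on something with over 40 N, if the wrist force passes 120 N, or if a joint passes its speed limit or range.

## Robot

A 7-joint arm with a two-finger parallel gripper is mounted at the origin on the work surface. World frame = base frame: x ahead of the robot, y to its left, z up, the work surface at z = 0. Lengths are in m, angles in rad, forces in N, time in s.
With the tool pointing down it reaches from about 0.35 to 0.9 m from the base axis. Payload 8.1 kg.
Tool frame: the origin (TCP) lies midway between the tips of the shut fingers; the grasp point (between the pads) lies 19 mm behind it (env.tcp_to_grasp is the distance from the TCP to the grasp point, in m); y points along the fingers, x is the direction in which the jaws open and shut, and the axes are right-handed (so a half turn about y gives the same grasp; the last joint's range is limited). The gripper opens to 92 mm and grips with 3 to 60 N. Pads are 19 mm wide; open, the fingers measure 130 mm over their backs; the gripper's body (75 mm by 190 mm) begins 47 mm behind the grasp point.
Start: joints at [-1.334, 0.434, 0.025, 1.573, -0.012, 1.134, -0.075], TCP at [0.208, 0.589, 0.189] pointing down, gripper open.
Joint ranges: [-2.62, 2.62], [-0.44, 2.09], [-1.27, 1.32], [0.08, 2.57], [-1.32, 4.46], [0.12, 2], [-2.74, 2.74]. Speed limits (rad/s): [2.22, 2.22, 3.01, 3.01, 3.14, 3.14, 3.14].

## Interface

Orientations are given as a rotation vector (axis times angle).
In Python, from workcell import env gives the robot as it stands.
- The arm moves only by the shell command python3 -m jog 'ROWS' [OPENING] [FORCE]. ROWS is JSON, a list of rows, each a list of 4 numbers: the shift along the world's x, y, z in m, then the turn about the world's z in rad. In form: [[x, y, z, yaw], ...]. A call has 1 to 5 rows; each row shifts and turns the commanded pose from where the row before left it; what a row does not reach is not made up. A row lasts 1/8 s, in which the tool goes at most 62.5 mm and 10.7 degrees, less where a joint would pass 70% of its speed; a pose out of reach is approached as far as the arm can. A call is refused whole if a number of a shift passes 0.0625 or a number of a turn 0.188, either way. A call with a gripper value outside its range is refused whole. OPENING is the finger opening in m, from 0 to 0.0918, set as the call begins (- or left out, the last holds). The fingers move at their own pace and stop on an object; FORCE is the grip in N (left out, the last holds). Time passes only in rows, so rows that do not move let the fingers close. It gives the time, the measured TCP pose, the force and the opening at its end, in the units of the state.
- env.read_state(): the state, without advancing time (a new reading comes with each control period).
- env.read_camera(name): name is "side" or "top" or "wrist"; returns a dict with "color" (400x640x3 uint8, red, green, blue), "K" (3x3 intrinsics, pixels), "extrinsics" (4x4, takes a point from world to camera coordinates). Camera axes: x right, y down, z forward; pixel columns grow to the right and rows downward; lengths in m; the calibration is good to about 2 mm. The wrist camera is an equidistant fisheye: a pixel r from the principal point sees the ray r / f radians off the axis. A picture is of the moment at which its call begins. There is no depth.
- env.finish_job(): hands the job in, once; it reports no verdict.
The state is a dict: "time": time; "joint_pos": joint angles; "qvel": joint speeds; "joint_torque": joint torques, N m; "position": TCP position; "ee_rot": TCP orientation; "contact_force": force on the tool from outside, world axes, zero at the start; "wrist_torque": the same for the moment, N m; "opening": finger opening in m.
Only numpy, scipy, OpenCV 4.12 (cv2) and the standard library are available. Lean on these libraries where they do the work, as an engineer would, in place of code of your own. Each camera call takes 0.05 s, during which the arm holds its last target. There are 200 camera calls.

## Working session

There is one attempt and no reset: what is moved stays moved. The work goes in short steps, Python scripts to look and compute and a shell command to move; the robot and the scene stay as the last step left them, time stands still between calls to the robot, and variables do not carry over. Pictures are saved under pics/ and viewed, about 8 in all and at most 12, crops included, and the job is handed in when it is done.

```bash
mkdir -p pics
cat > h.py <<'E'
import numpy as np, cv2
from workcell import env
def snap(n,f):
    c=env.read_camera(n); cv2.imwrite('pics/'+f,c['color'][:,:,::-1]); np.savez('pics/'+f[:-4],**c); return c
def ray(c,u,v):
    K=c['K'];E=c['extrinsics'];R=E[:3,:3];o=-R.T@E[:3,3]
    d=np.array([(u-K[0,2])/K[0,0],(v-K[1,2])/K[1,1],1.])
    return o,R.T@d
def onz(c,u,v,z):
    o,d=ray(c,u,v); return o+d*(z-o[2])/d[2]
def fish(c,u,v,z):
    K=c['K'];E=c['extrinsics'];R=E[:3,:3];o=-R.T@E[:3,3]
    a=np.array([(u-K[0,2])/K[0,0],(v-K[1,2])/K[1,1]]);r=np.hypot(*a)
    d=R.T@np.array([*(np.sin(r)*a/max(r,1e-9)),np.cos(r)])
    return o+d*(z-o[2])/d[2]
E
python3 - <<'E'
from h import *
for n in('top','side'):
    c=snap(n,n+'0.png');print(n,c['K'].round(1).tolist(),c['extrinsics'].round(3).tolist())
print(env.read_state(),env.tcp_to_grasp)
E
```

```text
top [[513.0, 0.0, 319.0], [0.0, 513.0, 197.1], [0.0, 0.0, 1.0]] [[-0.016, -1.0, -0.009, 0.001], [-0.988, 0.018, -0.156, 0.557], [0.156, 0.007, -0.988, 1.21], [0.0, 0.0, 0.0, 1.0]]
side [[366.2, 0.0, 323.3], [0.0, 366.2, 198.2], [0.0, 0.0, 1.0]] [[0.956, -0.293, 0.011, -0.553], [-0.22, -0.744, -0.631, 0.186], [0.193, 0.601, -0.776, 0.857], [0.0, 0.0, 0.0, 1.0]]
{'time': 0.1, 'joint_pos': array([-1.33360627,  0.43509164,  0.02496933,  1.57401075, -0.01161722,
        1.13399947, -0.0751047 ]), 'qvel': array([ 0.0006312 , -0.00123913, -0.00041692, -0.00086876,  0.00062348,
       -0.00066871, -0.00090606]), 'joint_torque': array([ 2.85862232e-03, -6.69126391e+01,  9.87810753e-01, -3.15145969e+01,
       -6.06113579e-02,  3.74983402e-02,  1.36977951e-04]), 'position': array([0.20818126, 0.58876665, 0.18835994]), 'ee_rot': array([-1.35192726, -0.9545476 ,  0.95628382]), 'contact_force': array([-0.19788383, -0.54004171,  0.09267241]), 'wrist_torque': array([ 0.03590683, -0.00064563, -0.02196156]), 'opening': 0.09196396349543938} 0.0188
```

View pics/top0.png

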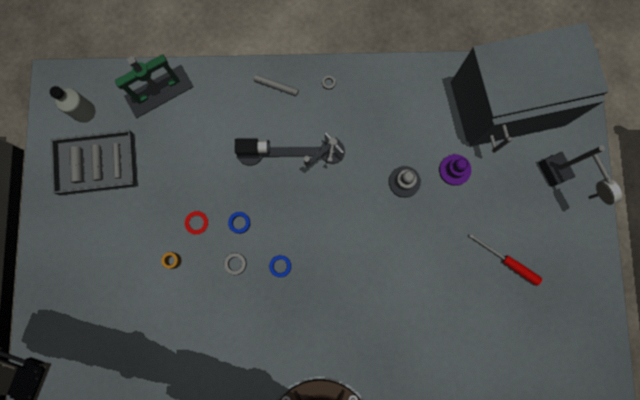

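View pics/side0.png

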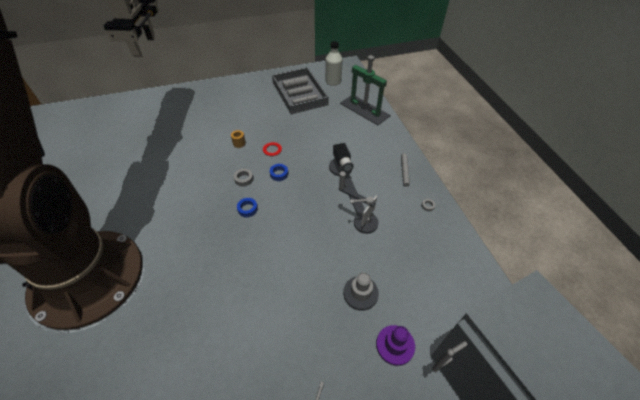

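Two candidates for the race: the grey rings at top (235,264) and (329,82). The blue rings at (239,222) and (280,266) are look-alikes. The ring at (235,264) fits by size and by lying on the left near the bushing (170,260) and the washer (196,222). The post is the grey one at (404,180), not the purple one at (455,169). I'll confirm both in one enlarged crop.

Run:
```python
from h import *
c=dict(np.load('pics/top0.npz'));im=cv2.imread('pics/top0.png')
def cr(a,b,x,y,s): return cv2.resize(im[b:b+y,a:a+x],(x*s,y*s),interpolation=cv2.INTER_CUBIC)
A=cr(150,190,160,100,5);B=cr(225,120,230,85,3)
B=cv2.copyMakeBorder(B,0,0,0,800-B.shape[1],cv2.BORDER_CONSTANT) if B.shape[1]<800 else B
A=cv2.resize(A,(480,300))
A2=cv2.resize(im[60:100,310:350],(300,300));
T=np.hstack([A,A2]);T=cv2.copyMakeBorder(T,0,0,0,20,cv2.BORDER_CONSTANT)
cv2.imwrite('pics/crop1.png',np.vstack([T,B]))
g=cv2.cvtColor(im,cv2.COLOR_BGR2GRAY)
def ring(x0,y0,x1,y1,m,z,name):
    cs,_=cv2.findContours(m[y0:y1,x0:x1].astype(np.uint8),cv2.RETR_EXTERNAL,cv2.CHAIN_APPROX_NONE)
    k=max(cs,key=cv2.contourArea);(u,v),ax,_=cv2.fitEllipse(k);u+=x0;v+=y0
    p=onz(c,u,v,z);print(name,(round(u,1),round(v,1)),np.round(ax,1),p.round(4),'diam mm',np.round(np.array(ax)/513*np.linalg.norm(p+c['extrinsics'][:3,:3].T@c['extrinsics'][:3,3])*1000,0))
hsv=cv2.cvtColor(im,cv2.COLOR_BGR2HSV)
print(g[255:274:2,222:250:2])
bg=np.median(g[230:300,200:260]); print(bg)
ring(218,246,254,282,g>bg+25,.02,'race')
ring(315,68,343,96,g>bg+25,.02,'smallring')
sat=hsv[:,:,1]>120
ring(155,245,185,275,sat,.04,'bush')
ring(180,205,212,238,sat,.005,'washer')
ring(225,208,255,238,sat,.02,'blue1');ring(265,252,297,282,sat,.02,'blue2')
ring(385,160,425,200,g<bg-25,.012,'postfoot')
ring(390,165,420,195,g>bg+25,.078,'posttop')
```

```text
[[ 92  91  85  94 110 113 115 114 114 101  78  87  93  91]
 [ 91  89  96 114 103  73  74  84 102 115 107  71  90  92]
 [ 93  93 111  99  62  83  92  92  93 100 118  85  74  93]
 [ 89  94 112  66  80  90  94  91  91  85 110 104  69  91]
 [ 91  97 115  55  90  92  92  93  94  92 103 115  63  91]
 [ 91  98 117  61  87  91  93  94  92  86 109 106  65  92]
 [ 90 101 112  82  73  93  91  91  90  89 114  88  78  92]
 [ 93  95 106 110  79  80  88  86  92 108 111  67  90  91]
 [ 93  91  93 111 110 100  97 104 112 109  75  80  92  89]
 [ 89  91  91  91  96 105 109 109  89  71  78  90  93  89]]
91.0Traceback (most recent call last):
  File "<stdin>", line 18, in <module>
  File "<stdin>", line 13, in ring
cv2.error: OpenCV(4.12.0) /io/opencv/modules/imgproc/src/shapedescr.cpp:361: error: (-201:Incorrect size of input array) There should be at least 5 points to fit the ellipse in function 'fitEllipseNoDirect'
```

View pics/crop1.png

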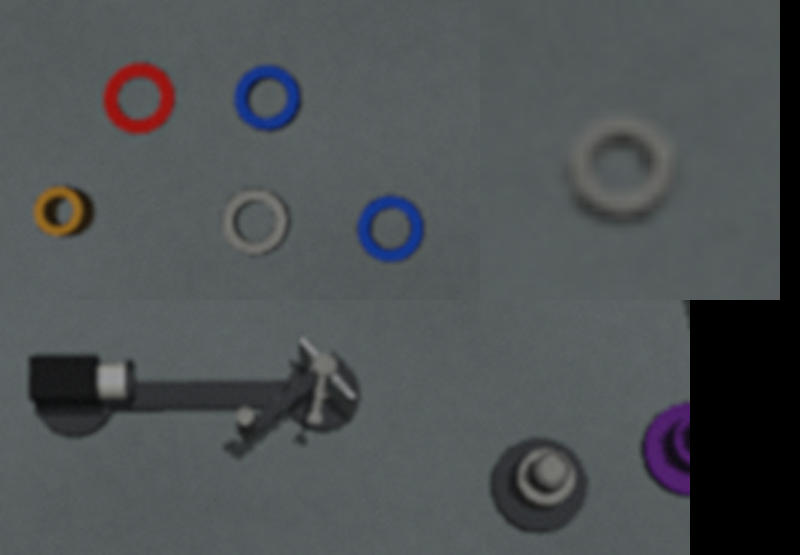

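The crop confirms the race: the plain grey ring at (235,264) is the same size as the blue ones, and the ring at (329,82) is much smaller. The post is the grey stepped one, with its top near (407,176). The handle pin's top is near (307,258)/3 → about (307,259).

Run:
```python
from h import *
c=dict(np.load('pics/top0.npz'));im=cv2.imread('pics/top0.png')
g=cv2.cvtColor(im,cv2.COLOR_BGR2GRAY);hsv=cv2.cvtColor(im,cv2.COLOR_BGR2HSV);sat=hsv[:,:,1]>120
def ring(x0,y0,x1,y1,m,z,name):
    cs,_=cv2.findContours(m[y0:y1,x0:x1].astype(np.uint8),cv2.RETR_EXTERNAL,cv2.CHAIN_APPROX_NONE)
    k=max(cs,key=len);(u,v),ax,_=cv2.fitEllipse(k);u+=x0;v+=y0
    p=onz(c,u,v,z);o=onz(c,u,v,9)*0+ray(c,u,v)[0];print(name,(round(u,1),round(v,1)),np.round(ax,1),p.round(4),'mm',np.round(np.array(ax)/513*np.linalg.norm(p-o)*1000,0))
ring(218,246,254,282,g>102,.02,'race')
ring(155,245,185,275,sat,.04,'bush')
ring(180,205,212,238,sat,.005,'washer')
ring(225,208,255,238,sat,.02,'blue1');ring(265,252,297,282,sat,.02,'blue2')
ring(385,160,425,200,g<70,.012,'postfoot')
ring(390,165,420,195,g>102,.045,'postcollar')
for n,u,v,z in(('lens',225+128/3,120+80/3,.055),('lenstop',225+115/3,120+80/3,.07),('hub',225+323/3,120+64/3,.1),('pintop',225+245/3,120+115/3,.145),('needle tip',225+315/3,120+118/3,.1),('plateL',225+302/3,120+40/3,.086),('plateR',225+353/3,120+96/3,.086),('posttop',225+551/3,120+167/3,.08),('purple',455,169,.06),('camfoot',225+75/3,120+400/3-100,.01)):
    print(n,onz(c,u,v,z).round(4))
```

```text
race (234.3, 263.4) [19.1 19.6] [0.4007 0.2013 0.02  ] mm [48. 49.]
bush (170.2, 259.9) [15.3 18. ] [0.411  0.3525 0.04  ] mm [39. 46.]
washer (195.9, 222.3) [22.4 23.2] [0.505  0.3011 0.005 ] mm [58. 60.]
blue1 (238.6, 222.1) [20.7 21.2] [0.5018 0.1915 0.02  ] mm [52. 53.]
blue2 (279.7, 265.8) [21.1 21.3] [0.3931 0.0902 0.02  ] mm [52. 53.]
postfoot (404.0, 181.6) [31.  31.7] [ 0.598  -0.2228  0.012 ] mm [79. 81.]
postcollar (406.2, 176.8) [17.1 18.8] [ 0.6037 -0.2234  0.045 ] mm [43. 47.]
lens [0.6834 0.1156 0.055 ]
lenstop [0.6797 0.1245 0.07  ]
hub [ 0.6818 -0.0437  0.1   ]
pintop [0.6309 0.0172 0.145 ]
needle tip [ 0.6381 -0.0365  0.1   ]
plateL [ 0.7057 -0.0275  0.086 ]
plateR [ 0.6588 -0.0674  0.086 ]
posttop [ 0.5995 -0.2235  0.08  ]
purple [ 0.6179 -0.3399  0.06  ]
camfoot [0.6786 0.1655 0.01  ]
```

```bash
python3 -m jog '[[0.0276,-0.055,0,0],[0.0276,-0.055,0,0],[0.0276,-0.055,0,0],[0.0276,-0.055,0,0],[0.0276,-0.055,0,0]]' 0.0918; python3 -m jog '[[0.0276,-0.055,0,0],[0.0276,-0.055,0,0],[0,0,-0.03,0],[0,0,0,0],[0,0,0,0]]'
python3 - <<'E'
from h import *
from scipy.spatial.transform import Rotation as R
s=env.read_state();print(s['position'],R.from_rotvec(s['ee_rot']).as_matrix().round(3),s['joint_pos'].round(2))
c=snap('wrist','w1.png');print(c['K'].round(1).tolist())
E
```

```text
time: 0.72
position: [0.3469, 0.3122, 0.1889]
ee_rot: [-1.351, -0.955, 0.955]
contact_force: [1.3, 0.2, -0.2]
opening: 0.0918
time: 1.35
position: [0.4013, 0.205, 0.1595]
ee_rot: [-1.35, -0.956, 0.956]
contact_force: [0.6, -0.2, -0.0]
opening: 0.0915
[0.4013245  0.20503198 0.15953125] [[ 0.332 -0.    -0.943]
 [ 0.943  0.     0.332]
 [ 0.    -1.     0.   ]] [-0.77  0.18  0.21  2.03 -0.05  0.94  0.69]
[[309.7, 0.0, 325.1], [0.0, 309.7, 196.1], [0.0, 0.0, 1.0]]
```

View pics/w1.png

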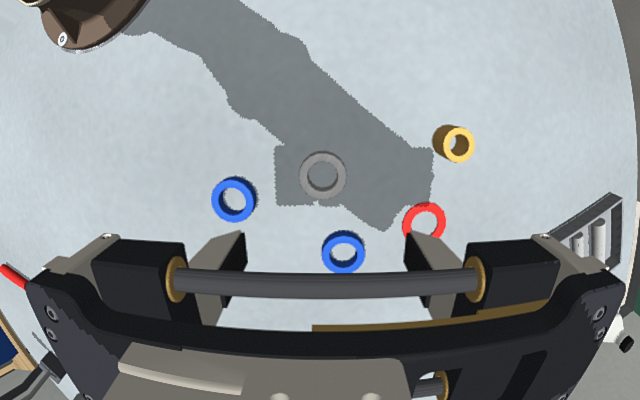

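The wrist view shows the race at (322,175), the blue rings at (234,199) and (343,251), the washer at (424,222) and the bushing at (455,144).

Run:
```python
from h import *
c=dict(np.load('pics/w1.npz'));im=cv2.imread('pics/w1.png')
g=cv2.cvtColor(im,cv2.COLOR_BGR2GRAY);cr=g[145:205,290:355]
print(np.median(cr))
k=cv2.HoughCircles(cv2.medianBlur(cr,3),cv2.HOUGH_GRADIENT,1,40,param1=80,param2=12,minRadius=17,maxRadius=30);print(k)
if k is not None:
    u,v,r=k[0][0];print(fish(c,u+290,v+145,.02))
print(fish(c,322,175,.02),fish(c,343,253,.02),fish(c,234,199,.02))
```

```text
126.0
[[[32.5 29.5 23.6]]]
[0.39870017 0.20241692 0.02      ]
[0.39905339 0.20170122 0.02      ] [0.49882253 0.19328051 0.02      ] [0.39123353 0.09493562 0.02      ]
```

```bash
python3 -m jog '[[-0.002,-0.003,-0.04,0],[0,0,-0.05,0],[0,0,-0.04,0],[0,0,-0.02,0],[0,0,-0.005,0]]'; python3 -m jog '[[0,0,0,0],[0,0,0,0]]'; python3 -m jog '[[0,0,0,0],[0,0,0,0],[0,0,0,0],[0,0,0,0],[0,0,0,0]]' 0.045 20;python3 -m jog '[[0,0,0,0],[0,0,0,0],[0,0,0,0],[0,0,0,0],[0,0,0,0]]'
```

```text
time: 2.02
position: [0.3991, 0.2019, 0.0035]
ee_rot: [-1.35, -0.955, 0.957]
contact_force: [-0.4, 0.0, 0.0]
opening: 0.0918
time: 2.28
position: [0.4003, 0.202, 0.0051]
ee_rot: [-1.351, -0.957, 0.954]
contact_force: [0.6, 1.3, 0.3]
opening: 0.0919
time: 2.9
position: [0.3995, 0.2012, 0.004]
ee_rot: [-1.351, -0.955, 0.955]
contact_force: [-0.1, 0.5, -0.1]
opening: 0.0474
time: 3.52
position: [0.3995, 0.2013, 0.004]
ee_rot: [-1.351, -0.955, 0.955]
contact_force: [-0.2, 0.4, 1.1]
opening: 0.0454
```

Opening 45 mm on a 54 mm ring is wrong, so I'll look.

Run:
```python
from h import *
c=snap('wrist','w2.png');d=snap('top','t2.png')
a=c['color'][100:340,150:500];b=cv2.resize(d['color'][190:310,150:320],None,fx=2,fy=2,interpolation=cv2.INTER_CUBIC)
b=cv2.copyMakeBorder(b,0,0,0,350-b.shape[1],cv2.BORDER_CONSTANT)
cv2.imwrite('pics/c2.png',np.hstack([a,b])[:,:,::-1])
```

```text
(no output)
```

View pics/c2.png

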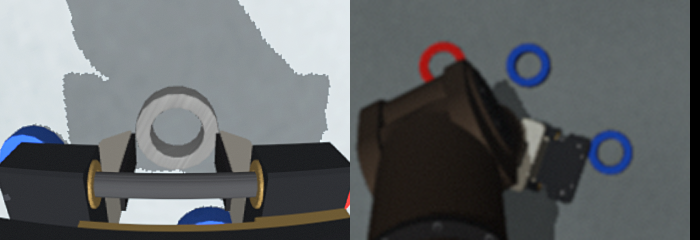

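Run:
```python
from h import *
from scipy.spatial.transform import Rotation as R
c=dict(np.load('pics/w2.npz'))
s=env.read_state();T=R.from_rotvec(s['ee_rot']).as_matrix()
for u,v in((326,227),(326,187),(286,227),(367,227),(326,265)):
    p=fish(c,u,v,.02);print(p.round(4),(T.T@(p-s['position'])).round(4))
print(c['extrinsics'].round(3).tolist(), s['position'])
for z in(0.02,.03,.04):print(z,(T.T@(fish(c,326,227,z)-s['position'])).round(4))
c2=c['color'][160:300,250:410];cv2.imwrite('pics/c3.png',cv2.resize(c2[:,:,::-1],None,fx=5,fy=4,interpolation=cv2.INTER_CUBIC))
```

```text
[0.3964 0.2027 0.02  ] [ 0.0003 -0.016   0.0033]
[0.3718 0.2114 0.02  ] [ 0.0003 -0.016   0.0295]
[0.3881 0.1787 0.02  ] [-0.0251 -0.016   0.0032]
[0.4052 0.2271 0.02  ] [ 0.0263 -0.016   0.0032]
[0.4224 0.1935 0.02  ] [ 0.0003 -0.016  -0.0242]
[[0.334, 0.943, -0.001, -0.323], [0.902, -0.319, 0.291, -0.279], [0.274, -0.098, -0.957, 0.125], [0.0, 0.0, 0.0, 1.0]] [0.39949439 0.20127955 0.00404835]
0.02 [ 0.0003 -0.016   0.0033]
0.03 [ 0.0003 -0.026   0.0075]
0.04 [ 0.0003 -0.036   0.0117]
```

View pics/c3.png

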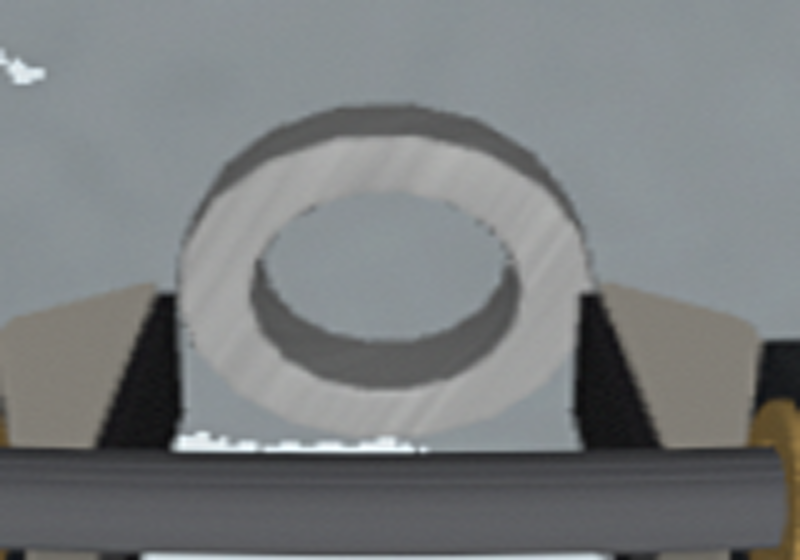

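The ring looks centred between the pads (326,231). The opening may simply have stopped at its target, so I'll set a lower one, then lift a little and look.

```bash
python3 -m jog '[[0,0,0,0],[0,0,0,0],[0,0,0,0]]' 0.02 25;python3 -m jog '[[0,0,0,0],[0,0,0.02,0],[0,0,0.02,0],[0,0,0,0],[0,0,0,0]]'
python3 - <<'E'
from h import *
c=snap('wrist','w4.png');cv2.imwrite('pics/c4.png',cv2.resize(c['color'][150:320,210:450][:,:,::-1],None,fx=3,fy=3))
d=snap('side','s4.png');print(env.read_state()['contact_force'],env.read_state()['opening'])
E
```

```text
time: 4.0
position: [0.3995, 0.2013, 0.004]
ee_rot: [-1.351, -0.955, 0.955]
contact_force: [-0.1, 0.5, -0.9]
opening: 0.0218
time: 4.62
position: [0.3993, 0.2012, 0.0437]
ee_rot: [-1.351, -0.955, 0.956]
contact_force: [-0.8, -0.2, 0.2]
opening: 0.0198
[0.70936214 0.21981976 0.02635429] 0.020361107205163778
```

View pics/c4.png

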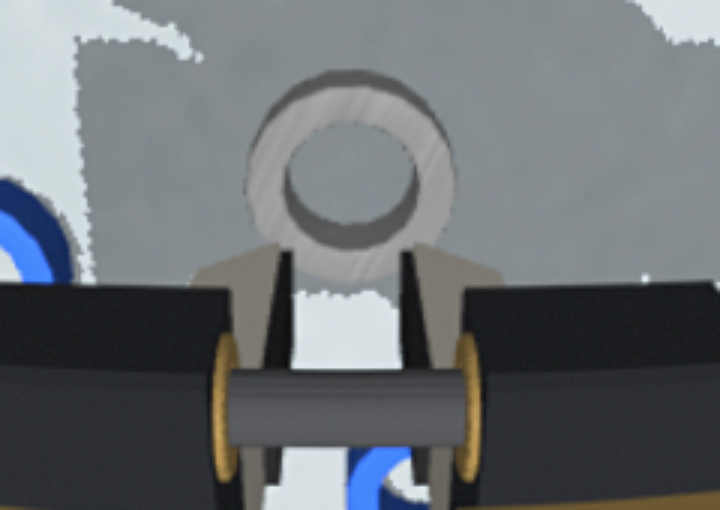

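Run:
```python
from h import *
from scipy.spatial.transform import Rotation as R
T=R.from_rotvec([-1.351,-.955,.955]).as_matrix()
c=dict(np.load('pics/w2.npz'));P=np.array([.3995,.2013,.004])
for n,u,v in(('Lin',250+157/5,160+293/4),('Rin',250+600/5,160+293/4),('ringC',326.8,231)):
    for z in (.004,.02,.03):print('w2',n,z,(T.T@(fish(c,u,v,z)-P)).round(4))
c=dict(np.load('pics/w4.npz'));P=np.array([.3993,.2012,.0437])
for n,u,v in(('Lin',210+293/3,150+250/3),('Rin',210+400/3,150+250/3)):
    for z in (.044,.06):print('w4',n,z,(T.T@(fish(c,u,v,z)-P)).round(4))
u,v=210+351/3,150+183/3
p=fish(c,u,v,.02);print('ring now',p,(T.T@(p-P)).round(4))
```

```text
w2 Lin 0.004 [-0.0308 -0.     -0.0082]
w2 Lin 0.02 [-0.0283 -0.016  -0.0011]
w2 Lin 0.03 [-0.0267 -0.026   0.0033]
w2 Rin 0.004 [ 0.031   0.     -0.0082]
w2 Rin 0.02 [ 0.0284 -0.016  -0.0011]
w2 Rin 0.03 [ 0.0269 -0.026   0.0033]
w2 ringC 0.004 [ 0.0009 -0.     -0.0063]
w2 ringC 0.02 [ 0.0008 -0.016   0.0006]
w2 ringC 0.03 [ 0.0007 -0.026   0.0049]
w4 Lin 0.044 [-0.0123 -0.0003 -0.0079]
w4 Lin 0.06 [-0.0113 -0.0163 -0.0008]
w4 Rin 0.044 [ 0.0123 -0.0003 -0.0079]
w4 Rin 0.06 [ 0.0113 -0.0163 -0.0008]
ring now [0.39970667 0.20222841 0.02      ] [ 0.0011  0.0237 -0.    ]
```

View pics/s4.png

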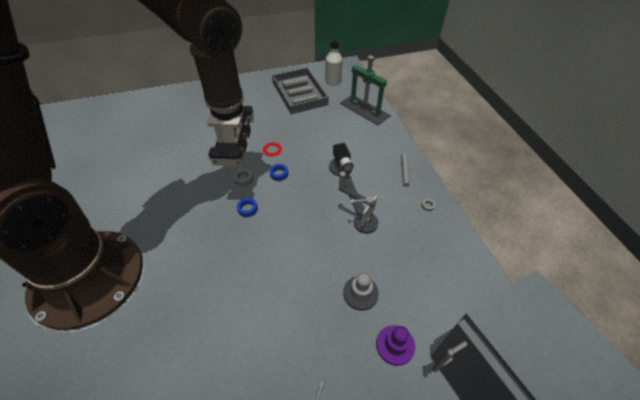

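Run:
```python
from h import *
from scipy.spatial.transform import Rotation as R
T=R.from_rotvec([-1.351,-.955,.955]).as_matrix()
c=dict(np.load('pics/w1.npz'));P=np.array([.4013,.205,.1595])
for z in np.arange(.1595,.24,.01):
    a,b=[T.T@(fish(c,u,232,z)-P) for u in(245,405)];print(round(z-.1595,3),a.round(4),b.round(4))
d=dict(np.load('pics/s4.npz'))
im=d['color'][90:200,190:300];cv2.imwrite('pics/c5.png',cv2.resize(im[:,:,::-1],None,fx=5,fy=5,interpolation=cv2.INTER_CUBIC))
E=d['extrinsics'];p=E[:3,:3]@np.array([.3993,.2012,.0437])+E[:3,3];p=d['K']@p;print('TCP px in side',p[:2]/p[2])
```

```text
0.0 [-0.0569 -0.     -0.0078] [ 0.0562  0.     -0.0075]
0.01 [-0.054  -0.01   -0.0034] [ 0.0534 -0.01   -0.0032]
0.02 [-0.0511 -0.02    0.001 ] [ 0.0505 -0.02    0.0012]
0.03 [-0.0482 -0.03    0.0054] [ 0.0476 -0.03    0.0056]
0.04 [-0.0453 -0.04    0.0098] [ 0.0448 -0.04    0.01  ]
0.05 [-0.0424 -0.05    0.0142] [ 0.0419 -0.05    0.0144]
0.06 [-0.0395 -0.06    0.0186] [ 0.039  -0.06    0.0188]
0.07 [-0.0367 -0.07    0.023 ] [ 0.0362 -0.07    0.0232]
0.08 [-0.0338 -0.08    0.0274] [ 0.0333 -0.08    0.0275]
TCP px in side [240.96771125 169.87352426]
```

View pics/c5.png

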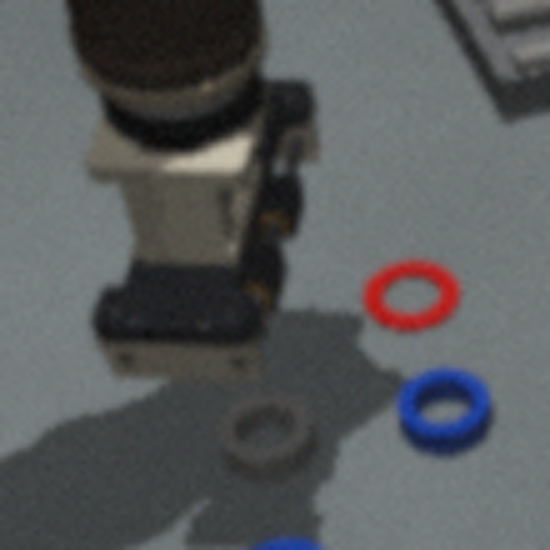

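The ring never moved: it is still at (0.3997,0.2022). Three wrist views put the real fingertips about 35–40 mm above the reported TCP, so the fingers closed above the ring. I'll reopen and feel my way down in small steps.

```bash
python3 -m jog '[[0,0.001,0,0],[0,0,0,0],[0,0,0,0],[0,0,0,0],[0,0,0,0]]' 0.0918 25; python3 -m jog '[[0,0,-0.02,0],[0,0,-0.018,0],[0,0,-0.005,0],[0,0,-0.003,0],[0,0,0,0]]'; python3 -m jog '[[0,0,-0.004,0],[0,0,0,0]]';python3 -m jog '[[0,0,-0.004,0],[0,0,0,0]]'
```

```text
time: 5.35
position: [0.3995, 0.2022, 0.044]
ee_rot: [-1.351, -0.955, 0.955]
contact_force: [0.4, 1.3, 0.3]
opening: 0.0655
time: 5.98
position: [0.3997, 0.2024, -0.0017]
ee_rot: [-1.351, -0.956, 0.955]
contact_force: [0.1, -0.4, 0.3]
opening: 0.092
time: 6.22
position: [0.3995, 0.2023, -0.006]
ee_rot: [-1.351, -0.955, 0.955]
contact_force: [-0.6, -0.6, -0.7]
opening: 0.0919
time: 6.48
position: [0.3994, 0.2022, -0.0102]
ee_rot: [-1.351, -0.955, 0.956]
contact_force: [-0.1, 0.6, 0.7]
opening: 0.092
```

```bash
python3 -m jog '[[0,0,-0.005,0],[0,0,-0.005,0],[0,0,0,0]]';python3 -m jog '[[0,0,-0.004,0],[0,0,0,0]]';python3 -m jog '[[0,0,-0.003,0],[0,0,0,0]]';python3 -m jog '[[0,0,-0.003,0],[0,0,0,0]]'
```

```text
time: 6.85
position: [0.3992, 0.202, -0.0204]
ee_rot: [-1.351, -0.955, 0.956]
contact_force: [-0.3, 0.6, -0.0]
opening: 0.0918
time: 7.1
position: [0.3994, 0.2022, -0.0242]
ee_rot: [-1.351, -0.955, 0.956]
contact_force: [-1.3, -0.2, 0.7]
opening: 0.0918
time: 7.35
position: [0.3995, 0.2022, -0.0271]
ee_rot: [-1.351, -0.955, 0.955]
contact_force: [-0.3, 0.4, -0.5]
opening: 0.0921
time: 7.6
position: [0.3994, 0.2022, -0.0301]
ee_rot: [-1.351, -0.955, 0.956]
contact_force: [-0.6, -0.2, -0.0]
opening: 0.0917
```

```bash
python3 -m jog '[[0,0,-0.003,0],[0,0,0,0]]'; python3 -m jog '[[0,0,0,0],[0,0,0,0],[0,0,0,0],[0,0,0,0],[0,0,0,0]]' 0.03 25;python3 -m jog '[[0,0,0,0],[0,0,0,0],[0,0,0,0]]'
```

```text
time: 7.85
position: [0.3994, 0.2022, -0.0332]
ee_rot: [-1.351, -0.955, 0.955]
contact_force: [-0.1, -0.2, 0.4]
opening: 0.0919
time: 8.48
position: [0.3995, 0.2023, -0.0329]
ee_rot: [-1.351, -0.955, 0.955]
contact_force: [0.8, 0.8, -0.8]
opening: 0.0535
time: 8.85
position: [0.3996, 0.2023, -0.0329]
ee_rot: [-1.351, -0.955, 0.955]
contact_force: [0.5, -0.8, 1.5]
opening: 0.0536
```

Gripped at 53.5 mm. I'll lift and carry it above the post.

```bash
python3 -m jog '[[0,0,0.02,0],[0,0,0.04,0],[0,0,0.04,0],[0,0,0.03,0],[0,0,0,0]]'; python3 -m jog '[[0.0222,-0.0472,0,0],[0.0222,-0.0472,0,0],[0.0222,-0.0472,0,0],[0.0222,-0.0472,0,0],[0.0222,-0.0472,0,0]]'; python3 -m jog '[[0.0222,-0.0472,0,0],[0.0222,-0.0472,0,0],[0.0222,-0.0472,0,0],[0.0222,-0.0472,0,0],[0,0,0,0]]';python3 -m jog '[[0,0,0,0],[0,0,0,0],[0,0,0,0]]'
python3 - <<'E'
from h import *
c=snap('wrist','w6.png');snap('side','s6.png');s=env.read_state();print(s['position'],s['opening'],s['joint_pos'].round(2),c['extrinsics'].tolist())
E
```

```text
time: 9.48
position: [0.4007, 0.2031, 0.0988]
ee_rot: [-1.351, -0.959, 0.952]
contact_force: [-0.3, 0.3, -1.3]
opening: 0.0534
time: 10.1
position: [0.5102, -0.0353, 0.0957]
ee_rot: [-1.35, -0.954, 0.957]
contact_force: [0.5, 1.1, -1.6]
opening: 0.0534
time: 10.72
position: [0.5987, -0.228, 0.0951]
ee_rot: [-1.355, -0.949, 0.954]
contact_force: [-0.2, -0.3, -1.7]
opening: 0.0533
time: 11.1
position: [0.5992, -0.2212, 0.0969]
ee_rot: [-1.35, -0.957, 0.956]
contact_force: [-0.6, -0.4, -1.1]
opening: 0.0532
[ 0.59942463 -0.22168029  0.09717865] 0.05379231343762553 [ 0.05  0.55  0.33  1.66 -0.21  0.96  1.69] [[0.3323013670313171, 0.943172992735764, -0.000712209927999952, 0.009859084903440434], [0.9025162656229402, -0.31775757616985445, 0.2906793991198603, -0.6212380896451212], [0.2739346486940667, -0.09723594273992942, -0.9568202441860939, 0.11792223096910982], [0.0, 0.0, 0.0, 1.0]]
```

View pics/w6.png

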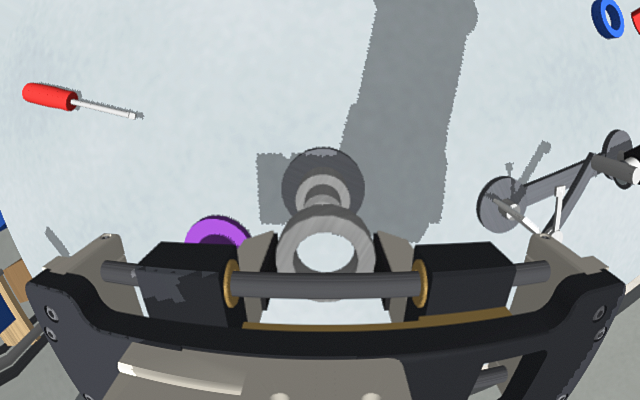

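The race is level in the grip (centre near (326,252)). The foot of the post shows at (322,189), partly behind the race. I'll measure both by edges.

Run:
```python
from h import *
from scipy.optimize import least_squares
c=dict(np.load('pics/w6.npz'));g=cv2.GaussianBlur(cv2.cvtColor(c['color'],cv2.COLOR_RGB2GRAY),(3,3),0).astype(float)
from scipy.spatial.transform import Rotation as R
s=env.read_state();T=R.from_rotvec([-1.351,-.955,.955]).as_matrix();P=s['position']
def radial(cu,cv,angs,r0,r1,sign,z,rad,name):
    pts=[]
    for a in np.deg2rad(angs):
        rr=np.arange(r0,r1,.25);p=cv2.remap(g.astype(np.float32),(cu+rr*np.cos(a)).astype(np.float32)[None],(cv+rr*np.sin(a)).astype(np.float32)[None],1)[0]
        d=np.gradient(p)*sign;i=d.argmax()
        if d[i]>1: pts.append(fish(c,cu+rr[i]*np.cos(a),cv+rr[i]*np.sin(a),z)[:2])
    pts=np.array(pts)
    f=lambda q:np.hypot(*(pts-q[:2]).T)-q[2]
    q=least_squares(f,[*pts.mean(0),rad],loss='soft_l1',f_scale=.001).x
    q3=least_squares(lambda q:np.hypot(*(pts-q).T)-rad,q[:2],loss='soft_l1',f_scale=.001).x
    print(name,len(pts),'free',q.round(4),'fixedR',q3.round(4),'res',np.abs(f(q)).mean().round(4),'tool',(T.T@(np.array([*q3,z])-P)).round(4))
radial(322.5,189,range(170,371,5),34,50,1,.012,.04,'foot')
radial(323,192,range(180,361,6),14,30,-1,.045,.023,'collar')
ztop=P[2]+.033+.02
radial(326,252,range(75,106,4),18,28,-1,ztop,.017,'bore-low?')
for sg in(1,-1): radial(326.5,253,list(range(0,360,8)),16,36,sg,ztop,.017,'bore%d'%sg)
radial(326.5,255,range(200,341,5),42,56,1,ztop,.027,'outer')
radial(326.5,255,range(200,341,5),42,56,-1,ztop,.027,'outer-')
print(P)
```

```text
foot 41 free [ 0.5973 -0.2235  0.0395] fixedR [ 0.5979 -0.2237] res 0.0006 tool [-0.0024  0.0852  0.0008]
collar 31 free [ 0.5993 -0.224   0.0231] fixedR [ 0.5993 -0.224 ] res 0.0002 tool [-0.0022  0.0522 -0.0006]
bore-low? 8 free [ 0.5402 -0.1981  0.0703] fixedR [ 0.5901 -0.2171] res 0.0001 tool [ 0.0012 -0.053   0.0104]
bore1 25 free [ 0.594  -0.2195  0.0169] fixedR [ 0.5939 -0.2195] res 0.0017 tool [ 0.0002 -0.053   0.0059]
bore-1 45 free [ 0.5949 -0.2199  0.0126] fixedR [ 0.5902 -0.2191] res 0.001 tool [-0.0006 -0.053   0.0096]
outer 26 free [ 0.5926 -0.219   0.0242] fixedR [ 0.5959 -0.2199] res 0.0003 tool [ 0.0005 -0.053   0.0039]
outer- 29 free [ 0.5992 -0.2213  0.0263] fixedR [ 0.6    -0.2215] res 0.0018 tool [ 0.0003 -0.053  -0.0005]
[ 0.59942463 -0.22168029  0.09717865]
```

Run:
```python
from h import *
from scipy.optimize import least_squares
c=dict(np.load('pics/w6.npz'));g=cv2.GaussianBlur(cv2.cvtColor(c['color'],cv2.COLOR_RGB2GRAY),(3,3),0).astype(float)
from scipy.spatial.transform import Rotation as R
T=R.from_rotvec([-1.351,-.955,.955]).as_matrix();P=np.array([.5994,-.2217,.0972])
def edges(cu,cv,angs,r0,r1,sign,n):
    o=[]
    for a in np.deg2rad(angs):
        rr=np.arange(r0,r1,.25);p=cv2.remap(g.astype(np.float32),(cu+rr*np.cos(a)).astype(np.float32)[None],(cv+rr*np.sin(a)).astype(np.float32)[None],1)[0]
        d=np.gradient(p)*sign;i=d.argmax();o.append((cu+rr[i]*np.cos(a),cv+rr[i]*np.sin(a)))
    o=np.array(o);print(n,o.round(0).astype(int).tolist());return o
print(g[200:310:2,326].astype(int).tolist())
print(g[246,268:385:2].astype(int).tolist())
e=edges(326.5,252,range(185,356,8),40,58,1,'out')
for dz in(.02,.026,.033,.04,.053):
    p=np.array([(T.T@(fish(c,*q,P[2]+dz)-P))[[0,2]] for q in e])
    f=lambda q:np.hypot(*(p-q[:2]).T)-.027
    q=least_squares(f,[0,0],loss='soft_l1',f_scale=.001);print(dz,q.x.round(4),np.abs(f(q.x)).mean().round(5))
```

```text
[138, 151, 113, 84, 87, 89, 88, 94, 137, 153, 150, 151, 152, 152, 150, 145, 178, 215, 217, 217, 218, 218, 219, 219, 220, 221, 221, 220, 219, 219, 219, 219, 219, 218, 219, 220, 114, 48, 64, 68, 74, 74, 82, 88, 89, 90, 90, 88, 87, 90, 150, 202, 224, 222, 221]
[79, 25, 22, 20, 57, 132, 149, 145, 149, 153, 152, 148, 149, 151, 144, 182, 219, 218, 217, 216, 216, 216, 217, 217, 217, 217, 219, 220, 220, 219, 218, 217, 216, 216, 217, 218, 218, 218, 218, 217, 217, 218, 199, 151, 149, 154, 158, 155, 150, 153, 157, 151, 137, 57, 19, 22, 26, 75, 116]
out [[269, 247], [271, 239], [280, 234], [283, 228], [287, 222], [291, 217], [297, 213], [302, 208], [309, 207], [316, 205], [322, 204], [329, 204], [336, 205], [342, 207], [349, 209], [358, 207], [359, 217], [363, 222], [367, 228], [370, 234], [379, 238], [381, 245]]
0.02 [ 0.0004 -0.0058] 0.0022
0.026 [ 0.0003 -0.004 ] 0.00178
0.033 [ 0.0003 -0.002 ] 0.00137
0.04 [0.0003 0.0001] 0.00121
0.053 [0.0005 0.0041] 0.00109
```

Run:
```python
from h import *
c=dict(np.load('pics/w6.npz'))
from scipy.spatial.transform import Rotation as R
T=R.from_rotvec([-1.351,-.955,.955]).as_matrix();P=np.array([.5994,-.2217,.0972])
t=lambda u,v,dz:(T.T@(fish(c,u,v,P[2]+dz)-P))[[0,2]]
for dz in(.033,.04,.045,.05,.053,.056):
    a,b,l,r,il,ir=t(326.5,215.5,dz),t(326.5,231.5,dz),t(277,246,dz),t(373.5,246,dz),t(298,246,dz),t(353,246,dz)
    # centre by bore chord at row 246: half-chord h
    print(dz,'z0 outer',(a[1]-.027).round(4),'z0 bore',(b[1]-.017).round(4),'chord out',(r-l)[0].round(4),'bore chord',(ir-il)[0].round(4),'row246 z',l[1].round(4),'botrim z0',(t(326.5,203.3,dz)[1]-.027).round(4))
```

```text
0.033 z0 outer -0.0091 z0 bore -0.0089 chord out 0.0569 bore chord 0.0322 row246 z -0.0015 botrim z0 -0.0019
0.04 z0 outer -0.0065 z0 bore -0.0059 chord out 0.0544 bore chord 0.0309 row246 z 0.002 botrim z0 0.0004
0.045 z0 outer -0.0046 z0 bore -0.0037 chord out 0.0527 bore chord 0.0299 row246 z 0.0044 botrim z0 0.0021
0.05 z0 outer -0.0027 z0 bore -0.0015 chord out 0.051 bore chord 0.0289 row246 z 0.0069 botrim z0 0.0037
0.053 z0 outer -0.0016 z0 bore -0.0002 chord out 0.0499 bore chord 0.0283 row246 z 0.0084 botrim z0 0.0047
0.056 z0 outer -0.0005 z0 bore 0.0011 chord out 0.0489 bore chord 0.0277 row246 z 0.0098 botrim z0 0.0057
```

```bash
python3 -m jog '[[-0.0018,-0.0015,-0.02,0],[0,0,-0.02,0],[0,0,-0.005,0],[0,0,0,0],[0,0,0,0]]'
python3 - <<'E'
from h import *
c=snap('wrist','w7.png');s=env.read_state();print(s['position'])
g=cv2.cvtColor(c['color'],cv2.COLOR_RGB2GRAY);cv2.imwrite('pics/c7.png',cv2.resize(c['color'][130:290,230:430][:,:,::-1],None,fx=4,fy=3.6,interpolation=cv2.INTER_CUBIC))
print(g[200:300:2,326].tolist())
E
```

```text
time: 11.82
position: [0.5981, -0.2242, 0.0529]
ee_rot: [-1.352, -0.956, 0.955]
contact_force: [-0.7, -0.7, -2.4]
opening: 0.0535
[ 0.59815341 -0.22420604  0.05291356]
[124, 92, 87, 87, 87, 92, 90, 90, 144, 153, 153, 152, 154, 153, 153, 148, 152, 162, 159, 161, 160, 157, 156, 155, 156, 158, 156, 156, 154, 120, 204, 222, 222, 223, 222, 229, 98, 47, 67, 69, 78, 76, 83, 89, 91, 92, 92, 90, 90, 75]
```

View pics/c7.png

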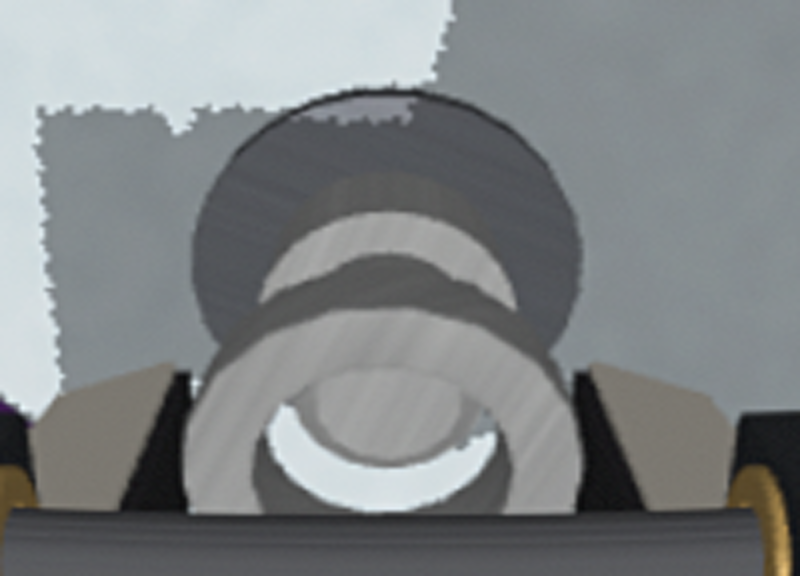

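The shaft top shows through the bore, centred left to right (crop x 390 against bore 388). I'll check the other axis numerically.

Run:
```python
from h import *
from scipy.spatial.transform import Rotation as R
c=dict(np.load('pics/w7.npz'));T=R.from_rotvec([-1.351,-.955,.955]).as_matrix();P=np.array([.5982,-.2242,.0529])
g=cv2.cvtColor(c['color'],cv2.COLOR_RGB2GRAY)
print(g[140:260,327].tolist()); print(g[183,285:345].tolist(),g[195,285:375].tolist())
t=lambda u,v,z:(T.T@(fish(c,u,v,z)-P))[[0,2]].round(4)
print('ring outer top',t(327,215.5,P[2]+.053)-[0,.027],'bore',t(327,231.5,P[2]+.053)-[0,.017],'bot',t(327,202,P[2]+.033)-[0,.027])
print('shaft near',t(327,258.5,.076)+[0,.015])
v=130+211/3.6;print('collar far',v,t(327,v,.045)-[0,.023])
v=130+90/3.6;print('foot far top',v,t(327,v,.012)-[0,.04],t(327,v,0)-[0,.04])
for a,b,z in((260,518,.045),):
  v=130+300/3.6;print('collar L/R',t(230+a/4,v,z),t(230+b/4,v,z))
v=130+265/3.6;print('foot L/R',t(230+192/4,v,.012),t(230+582/4,v,.012))
v=130+410/3.6;print('shaft L/R',t(230+300/4,v,.078),t(230+480/4,v,.078))
```

```text
[217, 218, 219, 218, 218, 219, 217, 218, 218, 219, 219, 223, 221, 188, 108, 44, 69, 127, 142, 140, 137, 139, 134, 107, 82, 84, 86, 87, 84, 85, 84, 86, 86, 85, 85, 84, 84, 86, 89, 88, 89, 90, 89, 89, 88, 88, 88, 90, 105, 149, 162, 161, 161, 162, 163, 162, 162, 163, 161, 150, 116, 89, 90, 91, 87, 87, 86, 86, 89, 91, 91, 90, 87, 88, 90, 111, 142, 155, 154, 153, 154, 154, 155, 156, 155, 154, 155, 153, 152, 148, 147, 143, 151, 158, 161, 163, 161, 160, 161, 160, 159, 158, 156, 155, 155, 156, 157, 157, 158, 158, 157, 157, 157, 157, 155, 157, 157, 147, 121, 129]
[85, 84, 84, 85, 85, 85, 87, 86, 90, 87, 86, 86, 85, 84, 83, 82, 83, 82, 81, 82, 84, 86, 86, 86, 88, 89, 90, 89, 93, 94, 94, 92, 90, 91, 89, 90, 88, 91, 92, 91, 89, 89, 89, 89, 92, 91, 91, 90, 91, 91, 91, 93, 91, 92, 92, 88, 89, 89, 87, 87] [82, 83, 83, 85, 85, 85, 85, 86, 87, 86, 85, 84, 85, 85, 84, 83, 83, 83, 83, 84, 92, 113, 145, 160, 164, 165, 169, 167, 164, 161, 160, 160, 159, 159, 161, 163, 162, 160, 158, 158, 160, 162, 162, 163, 161, 161, 161, 163, 165, 165, 165, 164, 164, 164, 163, 161, 161, 162, 162, 162, 154, 140, 118, 87, 83, 84, 84, 85, 83, 82, 84, 83, 84, 84, 84, 85, 85, 84, 85, 85, 84, 83, 84, 83, 82, 84, 83, 81, 79, 100]
ring outer top [ 0.0007 -0.0019] bore [ 0.0007 -0.0005] bot [ 0.0008 -0.0014]
shaft near [ 0.0009 -0.0003]
collar far 188.61111111111111 [ 0.001  -0.0011]
foot far top 155.0 [ 0.0011 -0.0003] [ 0.0012 -0.0023]
collar L/R [-0.0215  0.0038] [0.0239 0.0038]
foot L/R [-0.0387  0.    ] [0.0407 0.    ]
shaft L/R [-0.0126 -0.004 ] [ 0.015 -0.004]
```

```bash
python3 -m jog '[[-0.0004,0.0006,-0.006,0],[0,0,-0.005,0],[0,0,0,0]]'; python3 -m jog '[[0,0,-0.005,0],[0,0,-0.005,0],[0,0,-0.004,0],[0,0,0,0]]';python3 -m jog '[[0,0,-0.005,0],[0,0,-0.004,0],[0,0,0,0]]'
```

```text
time: 12.25
position: [0.5967, -0.2232, 0.0404]
ee_rot: [-1.35, -0.955, 0.956]
contact_force: [-0.3, -0.1, -1.5]
opening: 0.0531
time: 12.75
position: [0.5968, -0.2233, 0.0266]
ee_rot: [-1.35, -0.955, 0.956]
contact_force: [0.3, -0.2, -1.8]
opening: 0.0533
time: 13.12
position: [0.5969, -0.2233, 0.0176]
ee_rot: [-1.35, -0.955, 0.956]
contact_force: [0.8, -0.4, -1.2]
opening: 0.0534
```

```bash
python3 -m jog '[[0,0,-0.004,0],[0,0,-0.001,0],[0,0,0,0],[0,0,0,0]]';python3 -m jog '[[0,0,-0.001,0],[0,0,0,0],[0,0,0,0]]'
```

```text
time: 13.62
position: [0.5972, -0.2234, 0.0131]
ee_rot: [-1.351, -0.955, 0.955]
contact_force: [0.2, 0.2, -1.4]
opening: 0.0536
time: 14.0
position: [0.5973, -0.2235, 0.0122]
ee_rot: [-1.351, -0.955, 0.955]
contact_force: [-0.1, 0.6, 1.1]
opening: 0.0534
```

Seated: the force changed sign at the expected height. I'll release, rise, and move to a spot where the wrist camera sees the mirror.

```bash
python3 -m jog '[[0,0,0,0],[0,0,0,0],[0,0,0,0],[0,0,0,0],[0,0,0,0]]' 0.0918 20; python3 -m jog '[[0,0,0.01,0],[0,0,0.03,0],[0,0,0.04,0],[0,0,0.035,0],[0,0,0,0]]'; python3 -m jog '[[0.0236,0.0447,0,0],[0.0236,0.0447,0,0],[0.0236,0.0447,0,0],[0.0236,0.0447,0,0],[0.0236,0.0447,0,0]]'; python3 -m jog '[[0,0,0,0],[0,0,0,0],[0,0,0,0]]'
python3 - <<'E'
from h import *
c=snap('wrist','w8.png');d=snap('top','t8.png');s=env.read_state();print(s['position'],s['joint_pos'].round(2))
a=cv2.resize(c['color'][0:290,130:580],None,fx=1.6,fy=1.6,interpolation=cv2.INTER_CUBIC);
b=cv2.resize(d['color'][140:220,370:500],None,fx=3,fy=1.55*1.0,interpolation=cv2.INTER_CUBIC)
b=cv2.copyMakeBorder(b,0,0,0,720-b.shape[1],cv2.BORDER_CONSTANT)
cv2.imwrite('pics/c8.png',np.vstack([a,b])[:,:,::-1])
E
```

```text
time: 14.62
position: [0.5971, -0.2234, 0.012]
ee_rot: [-1.351, -0.955, 0.955]
contact_force: [0.4, 0.0, -0.1]
opening: 0.0914
time: 15.25
position: [0.5992, -0.2244, 0.1309]
ee_rot: [-1.356, -0.959, 0.953]
contact_force: [0.2, 1.2, 0.2]
opening: 0.0921
time: 15.88
position: [0.7153, 0.0015, 0.1266]
ee_rot: [-1.351, -0.955, 0.956]
contact_force: [0.6, -0.4, -0.3]
opening: 0.0916
time: 16.25
position: [0.7146, -0.0019, 0.127]
ee_rot: [-1.352, -0.953, 0.954]
contact_force: [-0.4, 0.3, 0.7]
opening: 0.0919
[ 0.71479547 -0.00157746  0.12721765] [-0.26  0.64  0.32  1.42 -0.21  1.12  1.32]
```

View pics/c8.png

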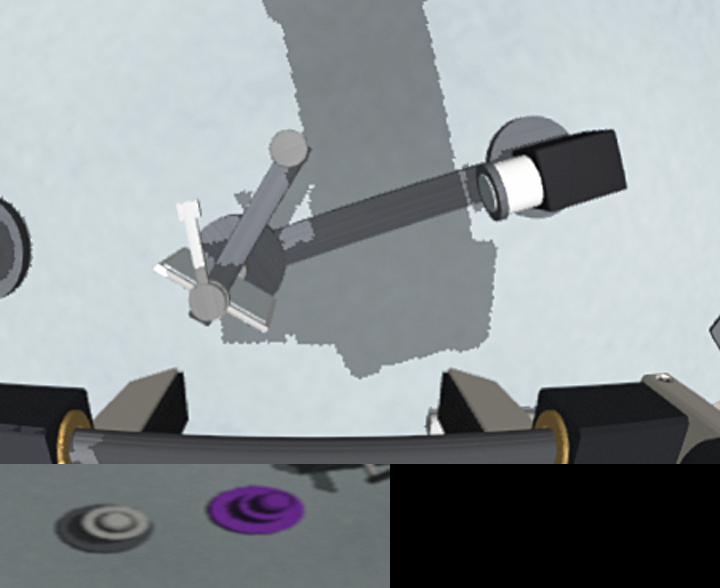

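The view shows the pin top at crop (289,148), hub cap (208,301), needle tip (189,210) and lens face (488,191). In the top-view strip the race sits concentric on the post at (120,521).

Run:
```python
from h import *
c=dict(np.load('pics/w8.npz'));f=lambda u,v,z:fish(c,130+u/1.6,v/1.6,z)[:2]
pin=f(289,148,.145);print('pin',pin)
lens=f(488,191,.055);nt=f(189,206,.1)
pl=(f(157,268,.086)+f(267,329,.086))/2;pd=f(267,329,.086)-f(157,268,.086)
print('lens',lens,'needle tip',nt,'plate mid',pl,'plate width',np.hypot(*pd),'normal',np.arctan2(*pd[::-1]))
for z in(.1,.104,.11):
    h=f(208,301,z);a=lambda p:np.arctan2(p[1]-h[1],p[0]-h[0])%(2*np.pi)
    print(z,h.round(4),'r pin',np.hypot(*(pin-h)).round(4),'r lens',np.hypot(*(lens-h)).round(4),'ang pin-0.698',a(pin)-.698,'lens',a(lens),'needle-1.396',a(nt)-1.396)
# race centre by top camera after placing
d=dict(np.load('pics/t8.npz'));im=d['color'];g=cv2.cvtColor(im,cv2.COLOR_RGB2GRAY)
m=(g[160:195,388:425]>98).astype(np.uint8);cs,_=cv2.findContours(m,0,1);k=max(cs,key=len);e=cv2.fitEllipse(k);print(e,onz(d,e[0][0]+388,e[0][1]+160,.065), 13)
```

```text
pin [0.63102329 0.01890317]
lens [0.68265133 0.11336857] needle tip [ 0.63688271 -0.03448912] plate mid [ 0.68384743 -0.045137  ] plate width 0.06414327310945028 normal 0.7021751140403641
0.1 [ 0.6818 -0.0432] r pin 0.0802 r lens 0.1565 ang pin-0.698 1.5590270856866537 lens 1.5656560011131462 needle-1.396 1.5552855662614067
0.104 [ 0.6811 -0.0419] r pin 0.0788 r lens 0.1553 ang pin-0.698 1.5615268397233768 lens 1.5608599874078717 needle-1.396 1.5787258642451945
0.11 [ 0.68   -0.0401] r pin 0.0767 r lens 0.1535 ang pin-0.698 1.5654482810021015 lens 1.5535248174002338 needle-1.396 1.6157571056485582
((20.8450927734375, 14.19936466217041), (32.08628463745117, 40.457908630371094), 122.67252349853516) [ 0.60604077 -0.226663    0.065     ] 13
```

```bash
python3 -m jog '[[-0.042,0.01,0,0],[-0.042,0.0105,0,0],[0,0,0,0],[0,0,0,0],[0,0,0,0]]'; python3 -m jog '[[0,0,-0.015,0],[0,0,-0.02,0],[0,0,-0.018,0],[0,0,0,0],[0,0,0,0]]'
```

```text
time: 16.98
position: [0.6323, 0.0199, 0.1272]
ee_rot: [-1.352, -0.955, 0.954]
contact_force: [0.7, 0.0, 0.2]
opening: 0.0919
time: 17.6
position: [0.6315, 0.0204, 0.0742]
ee_rot: [-1.351, -0.955, 0.955]
contact_force: [1.0, 0.5, 0.6]
opening: 0.092
```

```bash
python3 -m jog '[[0,-0.0015,0,0],[0,0,0,0],[0,0,0,0],[0,0,0,0],[0,0,0,0]]' 0.003 15; python3 -m jog '[[0,0,0,0],[0,0,0,0],[0,0,0,0],[0,0,0,0],[0,0,0,0]]'; python3 -m jog '[[0,0,0,0],[0,0,0,0]]'
```

```text
time: 18.23
position: [0.6311, 0.0191, 0.0741]
ee_rot: [-1.351, -0.955, 0.955]
contact_force: [0.1, -0.1, 0.8]
opening: 0.0463
time: 18.85
position: [0.6311, 0.0189, 0.074]
ee_rot: [-1.351, -0.955, 0.955]
contact_force: [-0.6, -1.0, 0.0]
opening: 0.0135
time: 19.1
position: [0.6311, 0.0189, 0.074]
ee_rot: [-1.351, -0.955, 0.955]
contact_force: [-0.4, -1.6, 0.7]
opening: 0.0135
```

```bash
python3 -m jog '[[-0.0076,-0.0073,0,0],[-0.0067,-0.0082,0,0],[0,0,0,0]]'; python3 -m jog '[[-0.0055,-0.009,0,0],[-0.0043,-0.0097,0,0],[-0.003,-0.0101,0,0],[0,0,0,0],[0,0,0,0]]'; python3 -m jog '[[0,0,0,0],[0,0,0,0],[0,0,0,0],[0,0,0,0],[0,0,0,0]]'
python3 - <<'E'
from h import *
c=snap('wrist','w9.png');d=snap('top','t9.png');e=snap('side','s9.png');s=env.read_state();print(s['position'],s['contact_force'],s['opening'],s['time'])
E
```

```text
time: 19.48
position: [0.6152, 0.0042, 0.074]
ee_rot: [-1.349, -0.955, 0.955]
contact_force: [-1.6, 4.6, 0.3]
opening: 0.0138
time: 20.1
position: [0.6025, -0.0242, 0.074]
ee_rot: [-1.348, -0.955, 0.956]
contact_force: [-4.2, 5.1, 3.5]
opening: 0.0136
time: 20.72
position: [0.6026, -0.0242, 0.0741]
ee_rot: [-1.348, -0.955, 0.956]
contact_force: [-4.0, 4.1, 4.5]
opening: 0.0137
[ 0.60254386 -0.02417486  0.07405466] [-4.25163738  4.12421818  3.38302608] 0.01349809930073156 20.875
```

```bash
python3 -m jog '[[-0.0013,-0.0014,0,0],[0,0,0,0],[0,0,0,0],[0,0,0,0],[0,0,0,0]]'
python3 - <<'E'
from h import *
s=env.read_state();P=s['position'];print(P,s['contact_force'],s['opening'])
v=P[:2]-[.6815,-.043];a=np.arctan2(v[1],v[0]);q=a-1.563-.698;print('r',np.hypot(*v),'q',q,'sight',1.563+1.396+2*q)
for n in('side','top'):
    c=snap(n,n+'10.png');g=cv2.cvtColor(c['color'],cv2.COLOR_RGB2GRAY).astype(np.float32);E=c['extrinsics']
    def px(p): 
        k=c['K']@(E[:3,:3]@p+E[:3,3]);return k[:2]/k[2]
    h=np.array([.6815,-.043,.1]);rr=np.linspace(.018,.046,20)
    out=[]
    for t in np.arange(3.9,4.7,.05):
        uv=np.array([px(h+r*np.array([np.cos(t),np.sin(t),0])) for r in rr],np.float32)
        out.append((round(t,2),int(cv2.remap(g,uv[None,:,0],uv[None,:,1],1).mean())))
    print(n,px(h).round(0),out)
E
```

```text
time: 21.5
position: [0.6022, -0.0257, 0.0741]
ee_rot: [-1.349, -0.956, 0.955]
contact_force: [-1.5, 5.4, 1.9]
opening: 0.0132
[ 0.60219053 -0.02569409  0.07405681] [-1.45531822  5.35875242  1.939265  ] 0.01322725753371959
r 0.08117565374071099 q 0.6657528965816943 sight 4.290505793163389
side [370. 200.] [(np.float64(3.9), 69), (np.float64(3.95), 67), (np.float64(4.0), 66), (np.float64(4.05), 69), (np.float64(4.1), 78), (np.float64(4.15), 94), (np.float64(4.2), 113), (np.float64(4.25), 128), (np.float64(4.3), 137), (np.float64(4.35), 140), (np.float64(4.4), 143), (np.float64(4.45), 150), (np.float64(4.5), 149), (np.float64(4.55), 140), (np.float64(4.6), 132), (np.float64(4.65), 128), (np.float64(4.7), 126)]
top [332. 141.] [(np.float64(3.9), 40), (np.float64(3.95), 39), (np.float64(4.0), 39), (np.float64(4.05), 39), (np.float64(4.1), 38), (np.float64(4.15), 38), (np.float64(4.2), 38), (np.float64(4.25), 38), (np.float64(4.3), 38), (np.float64(4.35), 39), (np.float64(4.4), 40), (np.float64(4.45), 42), (np.float64(4.5), 44), (np.float64(4.55), 45), (np.float64(4.6), 47), (np.float64(4.65), 47), (np.float64(4.7), 48)]
```

Run:
```python
from h import *
c=dict(np.load('pics/side10.npz'));g=cv2.cvtColor(c['color'],cv2.COLOR_RGB2GRAY).astype(np.float32);E=c['extrinsics']
def px(p):
    k=c['K']@(E[:3,:3]@p+E[:3,3]);return k[:2]/k[2]
h=np.array([.6815,-.043,.1])
for r in(.034,.038,.042,.046,.054):
    ts=np.arange(3.9,4.75,.05);uv=np.array([px(h+r*np.array([np.cos(t),np.sin(t),0])) for t in ts],np.float32)
    print(r,uv[0].round(),uv[-1].round(),[(round(float(t),2),int(x)) for t,x in zip(ts,cv2.remap(g,uv[None,:,0],uv[None,:,1],1)[0])])
print(g[196:226,346:380].astype(int))
```

```text
0.034 [364. 210.] [375. 211.] [(3.9, 64), (3.95, 63), (4.0, 62), (4.05, 67), (4.1, 73), (4.15, 84), (4.2, 113), (4.25, 132), (4.3, 140), (4.35, 137), (4.4, 146), (4.45, 156), (4.5, 162), (4.55, 145), (4.6, 133), (4.65, 126), (4.7, 125)]
0.038 [363. 211.] [376. 212.] [(3.9, 63), (3.95, 59), (4.0, 57), (4.05, 56), (4.1, 67), (4.15, 95), (4.2, 120), (4.25, 137), (4.3, 145), (4.35, 143), (4.4, 142), (4.45, 153), (4.5, 153), (4.55, 138), (4.6, 125), (4.65, 125), (4.7, 127)]
0.042 [362. 212.] [376. 214.] [(3.9, 64), (3.95, 65), (4.0, 61), (4.05, 60), (4.1, 69), (4.15, 90), (4.2, 115), (4.25, 131), (4.3, 136), (4.35, 134), (4.4, 124), (4.45, 127), (4.5, 120), (4.55, 116), (4.6, 118), (4.65, 121), (4.7, 125)]
0.046 [361. 213.] [377. 215.] [(3.9, 65), (3.95, 63), (4.0, 64), (4.05, 69), (4.1, 74), (4.15, 79), (4.2, 88), (4.25, 90), (4.3, 93), (4.35, 90), (4.4, 87), (4.45, 90), (4.5, 79), (4.55, 85), (4.6, 99), (4.65, 118), (4.7, 126)]
0.054 [360. 216.] [378. 218.] [(3.9, 56), (3.95, 57), (4.0, 58), (4.05, 85), (4.1, 107), (4.15, 97), (4.2, 79), (4.25, 69), (4.3, 67), (4.35, 77), (4.4, 80), (4.45, 74), (4.5, 67), (4.55, 65), (4.6, 73), (4.65, 99), (4.7, 120)]
[[ 38  38  37 ... 131 130 127]
 [ 38  38  39 ... 133 129 130]
 [ 41  40  39 ... 129 128 128]
 ...
 [ 68  69  72 ...  78 102 121]
 [ 68  72  72 ...  80 100 125]
 [ 72  73  73 ...  83 111 124]]
```

The needle's brightness peak at 4.30 rad agrees with the pin-derived 4.29; the race lies at 4.283, about 2–3 mm off the line against a 16 mm allowance. The grip is holding still, so I'll hand in.

```bash
python3 -m jog '[[0,0,0,0],[0,0,0,0],[0,0,0,0]]'; python3 -c "
from workcell import env
print(abs(env.read_state()['qvel']).max()); print(env.finish_job())"
```

```text
time: 21.98
position: [0.6022, -0.0257, 0.0741]
ee_rot: [-1.349, -0.956, 0.956]
contact_force: [-1.9, 5.6, 2.3]
opening: 0.0136
0.001775221279491107
the job is handed in; nothing more can be done
None
```

I placed the race on the gauge post's shoulder and let go of it. I then swung the mirror by its handle pin to about q = 0.666 and handed the job in at 22 s, still holding it. The hand-in reports no verdict, so these are my own checks.

**What the last checks showed**
- **Race:** on the way down, the force changed sign at the expected height, about 45 mm. After release, the top view showed the race sitting concentric on the post. An automatic ellipse fit on that view was poor and put its centre about 8 mm away. I discounted it because the wrist measurements agreed, and I took no further picture of the race after that.
- **Mirror:** the line of sight is at 4.29 rad from the pin position and about 4.30 from the needle seen in the side camera. The race lies at 4.283 rad, so the line passes about 2–4 mm from its centre, against the 16 mm allowed.
- **Hold:** the pin is gripped at 13.6 mm opening with about 6 N measured on the tool, and the arm was still (joint speeds below 0.002 rad/s).

**What went wrong:** my first grasp closed above the race without touching it. The real fingertips sit about 37 mm above the reported TCP, contrary to the tool-frame description. I found this in the wrist pictures, felt my way down to negative TCP heights, and used that offset for the rest of the job.

I never reached for the bushing or washer, but I did not measure them again at the end.

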